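# Move the charged battery from charger to raking lamp

## Task

Put the charged battery (green top) onto the low raking-light lamp: press the red catch on the charger so that the battery is released, slide it off the charger's rails, then slide it along the lamp's rails until the lamp's catch clicks up and holds it, and let go. Press and push gently, never forcing the charger or the lamp, and stop pushing as soon as it clicks so that the sprung brass terminals behind the catch are not crushed; leave the spent battery (orange top) and the conservator's things where they are.

Things in the scene. Friction and masses are not known exactly. Their poses are not given: they have to be found in the camera images.
- battery: charged battery, black with a green top, 200 to 310 g. Foot flange 62 (x) x 56 (y) x 5 mm high; above it the body, 62 x 40 mm, up to 50 mm. Origin: centre of the underside; x points to the steel loop, the end that goes into the rails first; z up. It starts latched on the charger, origin 6 mm above the charger's, axes parallel.
- battery_top (a point): centre of the battery's green top, 50 mm above its underside. Grip the body across its 40 mm (along y), with the fingertips above the rail lips
- battery_loop (a point): front end of the battery's steel loop, which is 24 mm wide, 31 to 55 mm along x from the origin and 2 to 8 mm above the underside. A catch holds the loop from inside, behind its 6 mm crossbar (x 49 to 55)
- charger: grey charger fixed to the bench: a rail dock, then a box 130 mm wide, 55 mm high (x 118 to 174). Origin on the table top at the centre of the docked battery; x runs along the rails from the mouth inwards, z up. Base plate 6 mm thick, 76 mm wide, x -105 to +70. Over 80 N on it (all contacts together) is damage: set down softly.
- charger_mouth (a point): mouth of the charger's rails, on the plate, x -31. Rails x -31 to +45: 60 mm between walls, lips reach in to 45 mm, their undersides 13 mm and tops 17 mm above the table, so the battery moves only along x until its flange is clear. Flared guides 15 mm high, x -55 to -31
- charger_catch (a joint): the charger's catch: 0 up (holding), grows as its button is pressed, 0.007 m at the bottom; takes up to about 8 N. Pressed 5 to 7 mm it lets go, and two sprung pins (4 to 5.5 N) push the battery up to 12 mm back towards the mouth; it then slides freely, and the button may be let go
- charger_press (a point): centre of the top of the charger's red release button (26 x 28 mm, standing 11 mm above its 20 mm high housing): 85 mm along x from the charger's origin, 31 mm above the table when up
- lamp: raking-light lamp fixed to the bench: aluminium rail dock on a white plate, then a low light bar 180 mm wide, 42 mm high (x 128 to 164). Origin on the table top, on the rails' centre line, 31 mm inside the mouth; x runs along the rails from the mouth inwards, z up. Plate, rails, lips and guides measure as on the charger. Over 80 N on it (all contacts together) is damage: set down softly.
- lamp_mouth (a point): mouth of the lamp's rails, on the plate, x -31; the rails run to x +45, the lips prevent entry from above
- lamp_landing (a point): the clear landing ahead of the lamp's mouth, on the plate's top, 6 mm above the table, x -72: with its origin here, loop towards the mouth, the battery can be set down before sliding it in
- lamp_inner (a point): inner end of the lamp's plate, x +70. Ejector pins, catch, brass terminals and red button here stand together on one block, which is set 0 to 20 mm farther in on some lamps than on others; this is not reported. So the battery clicks home with its origin somewhere from lamp x 0 to +20 mm: feel for it
- lamp_catch (a joint): the lamp's catch: 0 up, 5 mm or more while the battery's crossbar rides over its tooth (the push rises over some 12 mm to 8 to 17 N, the pins' 4 to 5.5 N included), then springs up to 0 with a click, holding the battery. Its red button also works it
- lamp_ejector (a joint): the lamp's two sprung ejector pins, which push on the battery's front: 0.014 fully out (nothing against them), 0.001 to 0.003 with the battery latched; 4 to 5.5 N
- lamp_terminals (a joint): sprung brass terminal strip 30 mm wide behind the catch, which the loop's front meets about 1 mm after the click. 0 at rest; gives way easily along +x, at 1 N plus 1.2 N per mm (on top of the pins), less than the ramp did; pushed in more than 3 mm (0.003) it is crushed, so watch for the push to drop at the click
- spent_battery: a like battery with an orange top, standing loose on the bench: leave it. Origin: centre of the underside
- jar: amber glass jar 60 mm wide, 80 mm high; leave it
- brush: brush lying on the bench; leave it
- bone_folder: flat white bone folder, 150 mm long; leave it
- spatula: thin steel spatula, 170 mm long; leave it
- weight: brass weight, 50 mm wide and 30 mm high, on the old document; leave it

How it is judged:
By the outcome, as a careful person would: the job done as asked, in the order asked, and still so for the second after the job is handed in, with the robot touching nothing.
It also fails if it takes over 64 s, if anything falls off the work surface, if the arm or the gripper's body presses on something with over 40 N, if the wrist force passes 120 N, or if a joint passes its speed limit or range.

## Robot

A 7-joint arm with a two-finger parallel gripper is mounted at the origin on the work surface. World frame = base frame: x ahead of the robot, y to its left, z up, the work surface at z = 0. Lengths are in m, angles in rad, forces in N, time in s.
With the tool pointing down it reaches from about 0.4 to 0.85 m from the base axis. Payload 10.4 kg.
Tool frame: the origin (TCP) lies between the finger pads; the fingertips stand ahead of it and the grasp point (between the pads) lies 3 mm ahead of it (r.tips_ahead is the z of the fingertips in the tool frame, in m); z points along the fingers, y is the line along which they close (so a half turn about z gives the same grasp; the last joint's range is limited). The gripper opens to 87 mm and grips with 3 to 60 N. Pads are 19 mm wide; open, the fingers measure 117 mm over their backs; the gripper's body (75 mm by 190 mm) begins 51 mm behind the grasp point.
Start: joints at [-1.134, 0.332, -0.065, 1.46, 0.022, 1.35, -0.088], TCP at [0.277, 0.56, 0.245] pointing down, gripper open.
Joint ranges: [-2.6, 2.6], [-0.5, 2.12], [-1.47, 1.34], [0.16, 2.42], [-1.27, 4.41], [0.06, 2.06], [-2.6, 2.6]. Speed limits (rad/s): [2.22, 2.22, 2.79, 2.79, 3.14, 3.14, 3.14].

## Interface

Orientations are given as a unit quaternion [x, y, z, w].
In Python, from bench import telemetry, camera, get_calibration, r gives the robot as it stands.
- The arm moves only by the tool drive_tool, never from a script. Its argument "series" is one flat list of numbers, 7 for each row, row after row: the turn, a rotation vector about the tool's x, y, z in units of 5 degrees (1.0 is 5 degrees), then the shift along the tool's x, y, z in units of 40 mm (1.0 is 40 mm), then the opening, from -1 (shut) to 1 (fully open). A call has 1 to 10 rows; each row is the pose to reach, as a shift and turn from the pose commanded when the call began, along the tool's axes at that moment; what a row does not reach only later rows make up. A row lasts 1/12 s, in which the tool goes at most 41.7 mm and 7.16 degrees, less where a joint would pass 70% of its speed; a pose out of reach is approached as far as the arm can. A call with a gripper value outside its range is refused whole. The fingers move at their own pace and stop on an object; "grip_force" is the grip in N (left out, the last holds). Time passes only in rows, so rows that repeat a pose let the fingers close. It gives the time, the measured TCP pose, the force, the opening and the grip force at its end, in the units of the state.
- telemetry.read_state(): the state, without advancing time (a new reading comes with each control period).
- camera(name): name is "side" or "top" or "wrist"; returns the picture (384x512x3 uint8, red, green, blue); there is no depth.
- get_calibration(name): a dict with "fovy" (degrees; the focal length in pixels is half the picture's height over the tangent of half this angle, whatever the lens; pixels are square), "cx", "cy" (the principal point, pixels), "xyz" and "rotation" of the camera in the world. Camera axes: x right, y up, looking along -z (the intrinsics and any distortion apply to the point x, -y, -z); pixel columns grow to the right and rows downward; lengths in m; the calibration is good to about 2 mm. A picture is of the moment at which its call begins: read the wrist's pose just before it. get_calibration takes no time and is no camera call; for the wrist camera it gives the pose at the moment of the call.
- r.close_job(): hands the job in; it is judged then, once.
The state is a dict: "time": time; "joint_positions": joint angles; "joint_vel": joint speeds; "joint_torque": joint torques, N m; "ee_pos": TCP position; "eef_rot": TCP orientation; "ft_force": force on the tool from outside, world axes, zero at the start; "torque": the same for the moment, N m; "width": finger opening in m; "grip_force": force on a finger pad.
Only numpy, scipy, OpenCV 4.12 (cv2) and the standard library are available. Lean on these libraries where they do the work, as an engineer would, in place of code of your own. Each camera call takes 0.05 s, during which the arm holds its last target. There are 200 camera calls.

## Working session

There is one attempt and no reset: what is moved stays moved. The work goes in short steps, Python scripts to look and compute and a tool call to move; the robot and the scene stay as the last step left them, time stands still between calls to the robot, and variables do not carry over. Pictures are saved under pics/ and viewed, at most 10 in all, crops included, and the job is handed in when it is done.

Besides the shell and the picture viewer there is one more tool, called after "Call:" by a JSON object that holds its "op" and its "data", one argument or row to a line. drive_tool: Moves the arm, as the interface text tells. Its arguments: {"type":"object","properties":{"series":{"type":"array"},"grip_force":{"type":"number"}},"required":["series"]}

```bash
ls; mkdir -p pics
python3 - <<'E'
from bench import telemetry, camera, get_calibration, r
import cv2,numpy as np
for n in ("top","side"):
    im=camera(n); cv2.imwrite(f"pics/{n}0.png",im[:,:,::-1]); c=get_calibration(n); print(n,c)
print(telemetry.read_state(), r.tips_ahead)
E
```

```text
pics
top {'fovy': 50.18742676228164, 'cx': 257.0791815739877, 'cy': 194.22793761976158, 'xyz': array([0.51188453, 0.00931042, 1.41924065]), 'rotation': array([ 0.02541191, -0.02903005, -0.7035363 ,  0.70961127])}
side {'fovy': 50.85372807793716, 'cx': 260.641835525427, 'cy': 194.5965897255171, 'xyz': array([ 0.48035558, -1.3752537 ,  0.96765202]), 'rotation': array([ 0.47864649, -0.01597335, -0.03386778,  0.87720885])}
{'time': 0.1, 'joint_positions': array([-1.13359252,  0.33281531, -0.06468065,  1.4608343 ,  0.02160337,
        1.34991083, -0.08851129]), 'joint_vel': array([ 0.00096241, -0.00184774,  0.00074495, -0.00083293, -0.00180049,
        0.00040621,  0.00195854]), 'joint_torque': array([ 9.46139517e-04, -6.24547148e+01,  2.42370134e-02, -3.90718138e+01,
       -6.13460178e-02,  3.64597770e-02,  8.96815141e-05]), 'ee_pos': array([0.27723209, 0.55980059, 0.24384029]), 'eef_rot': array([ 2.27886884e-01,  9.73687405e-01, -6.26208545e-04, -1.12349802e-04]), 'ft_force': array([-0.05501529, -1.17752419, -0.36864811]), 'torque': array([-5.96820599e-05,  5.17694756e-03,  1.37109430e-02]), 'grip_force': 0.0, 'width': 0.08693029110986604} 0.022
```

View pics/top0.png

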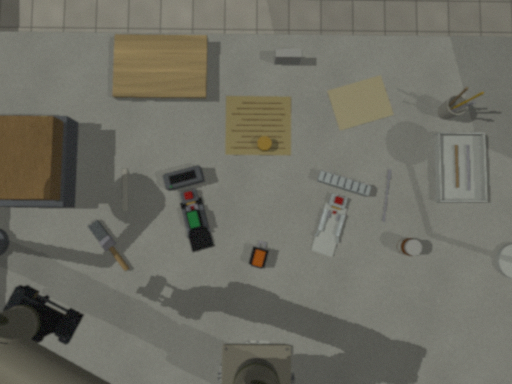

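View pics/side0.png

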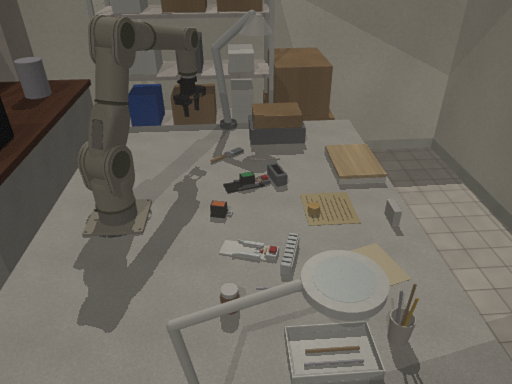

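The top view shows the charger with the green battery at (194,219) and its red button at (188,196). The lamp plate is around (329,225) with its red button at (339,201), the spent battery is at (259,257) and the jar at (412,246). The side view agrees.

```bash
cat > h.py <<'E'
from bench import telemetry, camera, get_calibration, r
import cv2,numpy as np
from scipy.spatial.transform import Rotation as R
def ray(c,px):
    f=192/np.tan(np.radians(c["fovy"]/2))
    px=np.atleast_2d(px).astype(float)
    d=np.c_[(px[:,0]-c["cx"])/f,-(px[:,1]-c["cy"])/f,-np.ones(len(px))]
    q=np.asarray(c["rotation"]); rot=R.from_quat(q) if q.size==4 else R.from_matrix(q)
    return np.array(c["xyz"]),rot.apply(d)
def onplane(c,px,z):
    o,d=ray(c,px); return o+d*((z-o[2])/d[:,2])[:,None]
def blobs(m,amin=8):
    n,l,s,ce=cv2.connectedComponentsWithStats(m.astype(np.uint8),connectivity=8)
    return [(ce[i].round(2),int(s[i,4]),s[i,:4],l==i) for i in range(1,n) if s[i,4]>=amin]
def hsv(im): return [x.astype(int) for x in cv2.split(cv2.cvtColor(im,cv2.COLOR_RGB2HSV))]
def masks(im):
    h,s,v=hsv(im)
    return dict(green=(h>45)&(h<85)&(s>120)&(v>40),red=((h<5)|(h>172))&(s>140)&(v>60),
      orange=(h>=6)&(h<16)&(s>170)&(v>80))
def toolshift(st,target,yaw=None):
    # shift in tool axes (units of 40mm)
    return R.from_quat(st["eef_rot"]).inv().apply(np.array(target)-st["ee_pos"])/0.04
E
python3 - <<'E'
from h import *
for n in ("top","side"):
    im=camera(n);c=get_calibration(n);M=masks(im)
    for k,z in (("green",.056),("red",.031),("orange",.05)):
        for b in blobs(M[k]): print(n,k,b[0],b[1],b[2],onplane(c,b[0],z)[0].round(4))
    if n=="top":
        h,s,v=hsv(im); w=(v>165)&(s<60); w[:160]=0;w[260:]=0;w[:,:300]=0;w[:,375:]=0
        for b in blobs(w,30):
            cnt=cv2.findContours(b[3].astype(np.uint8),0,2)[0][0]; q=cv2.boxPoints(cv2.minAreaRect(cnt))
            print("white",b[0],b[1],onplane(c,q,.006)[:,:2].round(3).tolist())
E
```

```text
top green [193.22 219.06] 175 [187 211  14  18] [0.5326 0.2139 0.056 ]
top red [188.15 194.98] 53 [184 192   9   7] [0.6144 0.2365 0.031 ]
top red [338.59 200.02] 41 [335 197   8   7] [ 0.6017 -0.2743  0.031 ]
top orange [258.35 257.67] 168 [252 249  14  18] [ 0.407  -0.0032  0.05  ]
side red [264.33 176.67] 15 [262 175   5   4] [0.6133 0.2266 0.031 ]
side red [272.73 248.59] 22 [270 247   6   4] [ 0.6013 -0.2803  0.031 ]
```

Run:
```python
from h import *
st=telemetry.read_state()
print(toolshift(st,[0.555,0.22,0.24]), get_calibration("wrist"))
```

```text
[-9.99352778 -4.53428338  0.10609803] {'fovy': 68.63347259660662, 'cx': 264.8163948082079, 'cy': 196.2159181083558, 'xyz': array([0.20630459, 0.59585605, 0.38338511]), 'rotation': array([-0.12403696, -0.07621525,  0.52154968,  0.84070922])}
```

Call:
{"op": "drive_tool", "data": {
  "series": [0,0,-8.3,-10,-4.5,0,-1,0,0,-8.3,-10,-4.5,0,-1,0,0,-8.3,-10,-4.5,0,-1,0,0,-8.3,-10,-4.5,0,-1,0,0,-8.3,-10,-4.5,0,-1,0,0,-8.3,-10,-4.5,0,-1,0,0,-8.3,-10,-4.5,0,-1,0,0,-8.3,-10,-4.5,0,-1,0,0,-8.3,-10,-4.5,0,-1,0,0,-8.3,-10,-4.5,0,-1]
}}

```text
time: 1.03
ee_pos: [0.534, 0.2473, 0.2446]
eef_rot: [-0.132, 0.991, 0.0, 0.0]
ft_force: [0.5, 0.5, -0.3]
width: 0.0285
grip_force: 0.0
```

Call:
{"op": "drive_tool", "data": {
  "series": [0,0,0,0,0,0,-1,0,0,0,0,0,0,-1,0,0,0,0,0,0,-1]
}}

```text
time: 1.28
ee_pos: [0.5327, 0.2496, 0.2443]
eef_rot: [-0.132, 0.991, 0.0, -0.0]
ft_force: [-0.6, 1.5, -0.7]
width: 0.0086
grip_force: 0.0
```

Run:
```python
from h import *
st=telemetry.read_state(); c=get_calibration("wrist"); im=camera("wrist")
cv2.imwrite("pics/w1.png",im[:,:,::-1]); print(st["time"],st["ee_pos"],st["eef_rot"],st["width"],st["ft_force"],R.from_quat(st["eef_rot"]).as_matrix()[:,1])
M=masks(im)
for k,z in (("green",.056),("red",.031)):
    for b in blobs(M[k],30):
        cnt=cv2.findContours(b[3].astype(np.uint8),0,2)[0][0]; q=onplane(c,cv2.boxPoints(cv2.minAreaRect(cnt)),z)
        print(k,b[0],b[1],onplane(c,b[0],z)[0].round(4),q[:,:2].round(4).tolist(),q.mean(0)[:2])
```

```text
1.2833 [0.53272525 0.24962361 0.24431921] [-1.31856077e-01  9.91268799e-01  2.30079996e-04 -2.98559878e-04] 0.008550551224707255 [-0.6100936   1.46108733 -0.72737074] [-2.61409494e-01  9.65227844e-01  5.34876111e-04]
green [235.49 171.92] 1307 [0.5312 0.2138 0.056 ] [[0.5107, 0.1905], [0.5017, 0.2241], [0.5532, 0.2371], [0.5627, 0.202]] [0.53205853 0.21343428]
red [239.71 197.65] 31 [0.5689 0.2259 0.031 ] [[0.568, 0.2207], [0.5652, 0.2308], [0.5692, 0.2318], [0.572, 0.2217]] [0.56860374 0.22626169]
red [238.38 227.24] 306 [0.6101 0.2341 0.031 ] [[0.6014, 0.2204], [0.5948, 0.245], [0.6203, 0.2515], [0.6271, 0.2264]] [0.61089575 0.23584738]
```

View pics/w1.png

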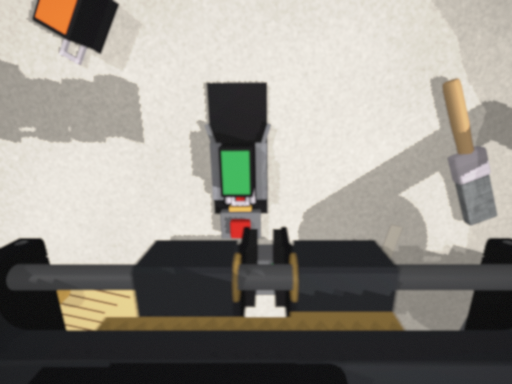

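The wrist view shows the green top at (235,172) and the red button at (238,227), and the charger is lined up with the image columns. So the charger origin is about (0.532, 0.214), yaw 15°, and the button is about (0.614, 0.236). All three agree with the stated 85 mm spacing.

Call:
{"op": "drive_tool", "data": {
  "series": [0,0,0,-1.87,-0.87,0,-1,0,0,0,-1.87,-0.87,1,-1,0,0,0,-1.87,-0.87,2,-1,0,0,0,-1.87,-0.87,3,-1,0,0,0,-1.87,-0.87,4,-1,0,0,0,-1.87,-0.87,4.3,-1,0,0,0,-1.87,-0.87,4.5,-1,0,0,0,-1.87,-0.87,4.6,-1,0,0,0,-1.87,-0.87,4.6,-1]
}}

```text
time: 2.08
ee_pos: [0.6143, 0.2364, 0.0611]
eef_rot: [-0.133, 0.991, 0.0, 0.0]
ft_force: [-0.2, -0.8, 0.4]
width: 0.0004
grip_force: 0.0
```

Run:
```python
from h import *
st=telemetry.read_state(); print(st["time"],st["ee_pos"],st["width"],st["ft_force"],toolshift(st,[.614,.2357,.053]))
for n in ("wrist","side"):
    im=camera(n); im=im[130:,100:400] if n=="wrist" else im[130:230,200:330]
    im=cv2.resize(im,(400,336 if n=="wrist" else 308)); cv2.imwrite(f"pics/p_{n}.png",im[:,:,::-1])
a=[cv2.imread(f"pics/p_{n}.png") for n in ("wrist","side")]; cv2.imwrite("pics/p.png",cv2.vconcat(a) if 0 else np.hstack([a[0][:308],a[1]]))
```

```text
2.0833 [0.61432261 0.23640035 0.0611456 ] 0.0004427549484295315 [-0.23422406 -0.83402606  0.35684036] [ 0.01252135 -0.01489147  0.20362292]
```

View pics/p.png

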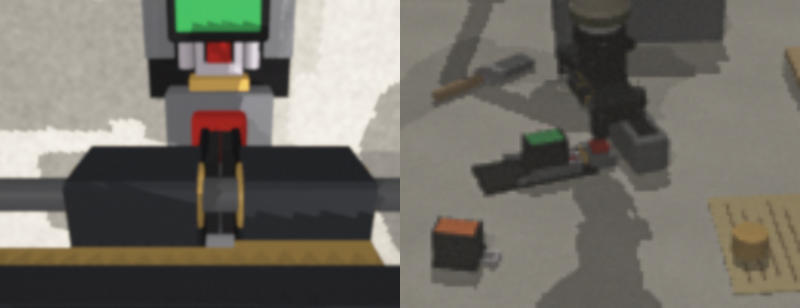

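The fingertips are centred over the red button in both crops, at (218,128) in the left one. I'll press slowly.

Call:
{"op": "drive_tool", "data": {
  "series": [0,0,0,0,0,0.15,-1,0,0,0,0,0,0.2,-1,0,0,0,0,0,0.24,-1,0,0,0,0,0,0.28,-1,0,0,0,0,0,0.31,-1,0,0,0,0,0,0.34,-1,0,0,0,0,0,0.36,-1,0,0,0,0,0,0.36,-1]
}}

```text
time: 2.85
ee_pos: [0.6149, 0.2354, 0.0465]
eef_rot: [-0.132, 0.991, 0.0, 0.001]
ft_force: [2.8, 2.1, 3.0]
width: 0.0004
grip_force: 1.8
```

```bash
cat > g.py <<'E'
from h import *
st=telemetry.read_state(); im=camera("top");c=get_calibration("top")
for b in blobs(masks(im)["green"],30): print(b[0],b[1],b[2],onplane(c,b[0],.056)[0].round(4))
c=get_calibration("wrist");im=camera("wrist")
for b in blobs(masks(im)["green"],30): print("w",b[0],b[1],b[2],onplane(c,b[0],.056)[0].round(4))
print(st["time"],st["ee_pos"],st["ft_force"],st["width"])
E
python3 g.py
```

```text
[198.39 222.39] 41 [196 215   6  16] [0.5218 0.1965 0.056 ]
w [264.82  59.41] 9510 [224   0  82 123] [0.5181 0.2098 0.056 ]
2.85 [0.61492628 0.2354433  0.04648416] [2.79856109 2.08323498 3.01230591] 0.00043526958189083517
```

Call:
{"op": "drive_tool", "data": {
  "series": [0,0,0,0,0,-1,-1,0,0,0,0,0,-2.1,0.5,0,0,0,1,0,-2.1,1,0,0,0,2,0,-2.1,1,0,0,0,2.43,0,-2.1,1,0,0,0,2.43,0,-2.1,1,0,0,0,2.43,0,-2.1,1,0,0,0,2.43,0,-2.1,1]
}}

```text
time: 3.62
ee_pos: [0.5207, 0.2096, 0.1299]
eef_rot: [-0.132, 0.991, -0.0, -0.0]
ft_force: [0.9, -0.8, 0.8]
width: 0.0395
grip_force: 0.0
```

```bash
cat >> g.py <<'E'
m=masks(im)["green"]; ys,xs=np.where(m); print("rows",ys.min(),ys.max(),"cols",xs.min(),xs.max())
cv2.imwrite("pics/g%d.png"%int(st["time"]*100),im[:,:,::-1])
E
python3 g.py; ls pics
```

```text
w [265.27 208.19] 2686 [244 177  43  64] [0.5159 0.2091 0.056 ]
3.6167 [0.52070134 0.20958484 0.12991958] [ 0.87705319 -0.77314882  0.78842234] 0.03946586939703263
rows 177 240 cols 244 286
g361.png
p.png
p_side.png
p_wrist.png
side0.png
top0.png
w1.png
```

View pics/g361.png

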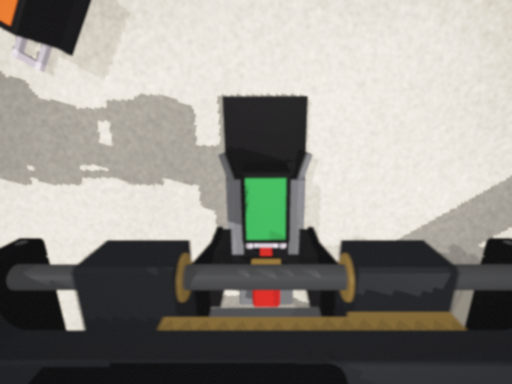

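The battery sits about 12–15 mm back from the latched position, with green at (265,208) and a straight gap to the catch. The fingers straddle it symmetrically but are still opening.

Call:
{"op": "drive_tool", "data": {
  "series": [0,0,0,0.06,0,0,1,0,0,0,0.06,0,0,1,0,0,0,0.06,0,0,1,0,0,0,0.06,0,0,1,0,0,0,0.06,0,0.4,1,0,0,0,0.06,0,0.9,1,0,0,0,0.06,0,1.4,1,0,0,0,0.06,0,1.8,1,0,0,0,0.06,0,2.05,1,0,0,0,0.06,0,2.05,1]
}}

```text
time: 4.55
ee_pos: [0.5171, 0.2086, 0.0461]
eef_rot: [-0.132, 0.991, -0.001, -0.002]
ft_force: [-0.6, 0.1, 0.3]
width: 0.0866
grip_force: 0.0
```

Call:
{"op": "drive_tool", "data": {
  "series": [0,0,0,0,0,0,-1,0,0,0,0,0,0,-1,0,0,0,0,0,0,-1,0,0,0,0,0,0,-1,0,0,0,0,0,0,-1,0,0,0,0,0,0,-1,0,0,0,0,0,0,-1,0,0,0,0,0,0,-1],
  "grip_force": 15
}}

```text
time: 5.22
ee_pos: [0.5183, 0.2091, 0.0483]
eef_rot: [-0.132, 0.991, 0.0, 0.0]
ft_force: [-0.1, 0.2, -0.1]
width: 0.0416
grip_force: 0.0
```

Call:
{"op": "drive_tool", "data": {
  "series": [0,0,0,0,0,0,-1,0,0,0,0,0,0,-1,0,0,0,0,0,0,-1,0,0,0,0,0,0,-1],
  "grip_force": 35
}}

```text
time: 5.55
ee_pos: [0.5183, 0.2091, 0.0482]
eef_rot: [-0.132, 0.991, 0.0, 0.0]
ft_force: [-0.3, 0.1, 2.1]
width: 0.0397
grip_force: 35.0
```

Call:
{"op": "drive_tool", "data": {
  "series": [0,0,0,0.15,0,0,-1,0,0,0,0.35,0,0,-1,0,0,0,0.6,0,0,-1,0,0,0,0.85,0,0,-1,0,0,0,0.85,0,0,-1]
}}

```text
time: 5.97
ee_pos: [0.4838, 0.1998, 0.0482]
eef_rot: [-0.132, 0.991, 0.0, -0.0]
ft_force: [-2.2, -0.5, 2.1]
width: 0.0396
grip_force: 35.0
```

Call:
{"op": "drive_tool", "data": {
  "series": [0,0,0,0.25,0,0,-1,0,0,0,0.5,0,0,-1,0,0,0,0.75,0,0,-1,0,0,0,0.95,0,0,-1,0,0,0,0.95,0,0,-1]
}}

```text
time: 6.38
ee_pos: [0.447, 0.1898, 0.0482]
eef_rot: [-0.132, 0.991, -0.0, -0.001]
ft_force: [-7.2, -2.7, 8.8]
width: 0.0396
grip_force: 35.0
```

Run:
```python
from h import *
st=telemetry.read_state(); print(st["time"],st["ee_pos"],st["ft_force"])
im=camera("top");c=get_calibration("top");M=masks(im)
h,s,v=hsv(im); f=im[170:280,290:390]; cv2.imwrite("pics/lamp.png",cv2.resize(im[160:270,160:390],None,fx=3.4,fy=3.4,interpolation=2)[:,:,::-1])
for b in blobs(M["red"],10): print(b[0],b[1],onplane(c,b[0],.031)[0])
print(v[185:260:6,315:350:3])
```

```text
6.3833 [0.44698822 0.18981395 0.04817916] [-7.22453381 -2.73305441  8.8427272 ]
[188.13 195.09] 53 [0.61404432 0.23652843 0.031     ]
[338.41 199.98] 41 [ 0.60187848 -0.27371543  0.031     ]
[191.89 206.94] 18 [0.57393627 0.22295526 0.031     ]
[[127 126 125 125 120  99 100 114 136 131 115 140]
 [126 124 125 127 122 125 125 127 126 127 117 105]
 [124 127 122 119 112 117 131 113 111 115 117 119]
 [124 124 124 117 129 139 126 115 117 105 122  94]
 [123 125 113 146 137 132 133 127 127 122 131 116]
 [124 111 123 153 114 107 142 128 108 141 114 117]
 [119 110 151 137 127 149 146 132 136 143  95 125]
 [112 133 151 117 148 146 139 129 154 102 118 128]
 [108 123 147 148 147 147 135 142 134  97 130 129]
 [105 110 126 151 147 146 147 129  98 123 129 133]
 [106 108 107 106 112 145 150 111 131 128 128 128]
 [ 98 105 108 105 104 105 113 122 125 126 123 128]
 [ 91  92  89  88  92  90  90  95 127 126 127 125]]
```

View pics/lamp.png

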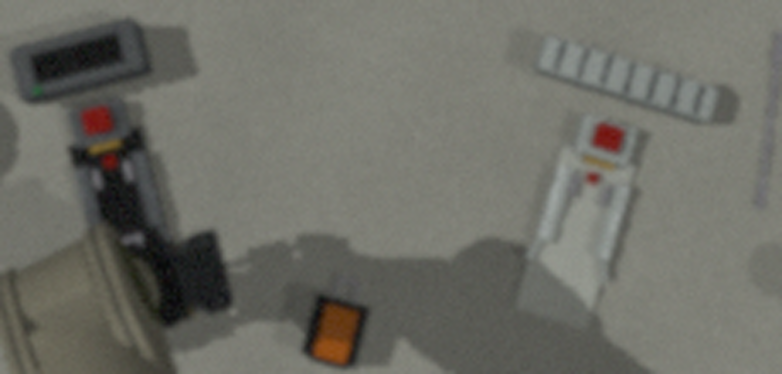

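The top crop shows the battery clear of the charger rails. The lamp has its button at (608,137), its tooth at (593,178), and the mouth-end plate corners at (515,305) and (600,320).

Run:
```python
from h import *
c=get_calibration("top")
P=lambda u,v,z: onplane(c,[160+u/3.4,160+v/3.4],z)[0][:2]
e=(P(517,306,.006)+P(600,319,.006))/2; b=onplane(c,[338.45,199.98],.031)[0][:2]; d=b-e
yaw=np.arctan2(d[1],d[0]); L=np.linalg.norm(d); u=d/L
print(e,b,L,np.degrees(yaw), "light bar yaw", (P(725,110,.042)-P(545,45,.042)))
o=e+.105*u; land=e+.033*u
print("origin",o,"landing",land)
st=telemetry.read_state()
t=land-.04*u
print(toolshift(st,[*t,.14]))
```

```text
[ 0.42495204 -0.22910442] [ 0.60187967 -0.27385141] 0.1824984347963727 -14.193129313159512 light bar yaw [-0.06336132 -0.17862969]
origin [ 0.52674689 -0.25484949] landing [ 0.45694471 -0.23719572]
[ 3.43260893 -9.87844449 -2.2852167 ]
```

Call:
{"op": "drive_tool", "data": {
  "series": [0,0,0,0,0,-0.1,-1,0,0,0,0,0,-0.4,-1,0,0,0,0,0,-1.2,-1,0,0,0,0,0,-2.2,-1,0,0,0,0,0,-2.7,-1,0,0,0,0,0,-2.7,-1]
}}

```text
time: 6.93
ee_pos: [0.451, 0.1914, 0.1608]
eef_rot: [-0.132, 0.991, 0.001, 0.003]
ft_force: [1.1, 1.0, -1.6]
width: 0.0397
grip_force: 35.0
```

Call:
{"op": "drive_tool", "data": {
  "series": [0,0,0.5,0,-0.9,-1.5,-1,0,0,1,-0.1,-1.9,-1.5,-1,0,0,2,-0.15,-2.9,-1.5,-1,0,0,3,-0.2,-3.9,-1.5,-1,0,0,4,-0.25,-4.9,-1.5,-1,0,0,5,-0.3,-5.9,-1.5,-1,0,0,6,-0.35,-6.9,-1.5,-1,0,0,6.4,-0.38,-7.9,-1.5,-1,0,0,6.4,-0.41,-8.9,-1.5,-1,0,0,6.4,-0.41,-9.8,-1.5,-1]
}}

```text
time: 7.77
ee_pos: [0.5671, -0.1855, 0.2149]
eef_rot: [0.146, 0.989, -0.0, -0.001]
ft_force: [0.7, 0.5, -2.3]
width: 0.0399
grip_force: 35.0
```

Run:
```python
from h import *
st=telemetry.read_state(); print(st["time"],st["ee_pos"],R.from_quat(st["eef_rot"]).as_matrix()[:,1],toolshift(st,[.594,-.275,.22]))
```

```text
7.7667 [ 0.56707051 -0.1855291   0.21493392] [ 2.89378517e-01  9.57214684e-01 -3.49688621e-04] [-1.29152393 -1.94629529 -0.12782969]
```

Call:
{"op": "drive_tool", "data": {
  "series": [0,0,0,-0.5,-0.8,0,-1,0,0,0,-1,-1.5,0,-1,0,0,0,-1.3,-1.9,0,-1,0,0,0,-1.3,-1.9,0,-1,0,0,0,-1.3,-1.9,0,-1]
}}

```text
time: 8.18
ee_pos: [0.5941, -0.2728, 0.2143]
eef_rot: [0.148, 0.989, -0.0, -0.001]
ft_force: [-0.3, 1.0, -2.3]
width: 0.0397
grip_force: 35.0
```

Run:
```python
from h import *
st=telemetry.read_state(); c=get_calibration("wrist"); im=camera("wrist"); cv2.imwrite("pics/l1.png",im[:,:,::-1]); np.save("l1.npy",im)
import pickle; pickle.dump(c,open("l1.pkl","wb")); print(st["time"],st["ee_pos"],st["eef_rot"],st["ft_force"])
```

```text
8.1833 [ 0.59410608 -0.27284499  0.21428088] [ 1.47601674e-01  9.89045891e-01 -2.09391316e-04 -1.38802447e-03] [-0.26768218  0.98590498 -2.33659379]
```

View pics/l1.png

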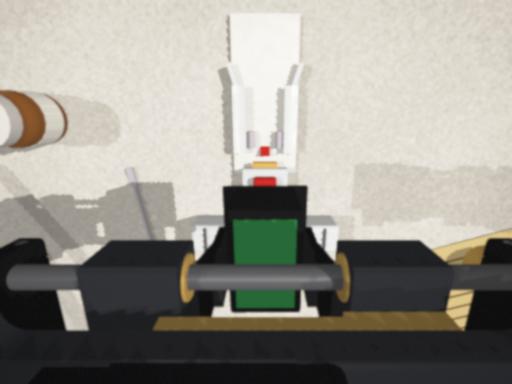

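The lamp dock is seen head-on: far plate corners at (230,14) and (300,14), rails between cols 235 and 298, tooth at (265,152), button at (265,182). The held battery is straight in the hand.

Run:
```python
from h import *
import pickle
im=np.load("l1.npy");c=pickle.load(open("l1.pkl","rb"));g=im.astype(float).mean(2)
gx=cv2.Sobel(cv2.GaussianBlur(g,(0,0),1),cv2.CV_64F,1,0)
def edge(r,lo,hi,pick=None):
    s=np.abs(gx[r-2:r+3]).mean(0)[lo:hi]; i=int(s.argmax()); 
    if 0<i<len(s)-1: i=i+.5*(s[i-1]-s[i+1])/(s[i-1]-2*s[i]+s[i+1])
    return lo+i
mid=[]
for r in (22,30,38,46,54):
    a,b=edge(r,222,238),edge(r,292,308); p=onplane(c,[[a,r],[b,r]],.006); mid.append(p.mean(0)[:2]); print(r,round(a,1),round(b,1),np.linalg.norm(p[1]-p[0]).round(4),mid[-1])
gy=cv2.Sobel(cv2.GaussianBlur(g,(0,0),1),cv2.CV_64F,0,1)[:,240:290].mean(1); e=5+np.abs(gy[5:25]).argmax(); print("end row",e)
end=onplane(c,[265,e],.006)[0][:2]
M=masks(im); bl=[b for b in blobs(M["red"],15)]
for b in bl: print(b[0],b[1],b[2],onplane(c,b[0],.031)[0][:2],onplane(c,b[0],.014)[0][:2])
mid=np.array(mid)
# rails: outer edges at z .017
for r in (95,110,125,140):
    pr=np.abs(gx[r-2:r+3]).mean(0)[225:310]; pk=[225+i for i in range(1,84) if pr[i]>pr[i-1] and pr[i]>=pr[i+1] and pr[i]>15]; print(r,pk)
print("end",end)
m=(M["green"]); ys,xs=np.where(m); print("green",ys.min(),ys.max(),xs.min(),xs.max())
st=telemetry.read_state(); T=R.from_quat(st["eef_rot"])
p=onplane(c,[(xs.min()+xs.max())/2,ys.min()],st["ee_pos"][2]+.0078)[0]; print("green rear in tool",T.inv().apply(p-st["ee_pos"]), "tool x dir",T.as_matrix()[:,0])
```

```text
22 229.7 299.7 0.0763 [ 0.42826191 -0.22194791]
30 229.9 299.5 0.0764 [ 0.43565576 -0.22420849]
38 230.1 299.1 0.0763 [ 0.44312835 -0.22659502]
46 230.4 299.0 0.0764 [ 0.45076437 -0.22883945]
54 230.6 298.8 0.0764 [ 0.45848969 -0.23119242]
end row 13
[264.56 150.56] 63 [261 147   8   8] [ 0.55841148 -0.26190561] [ 0.56050225 -0.26258185]
[264.39 182.04] 194 [254 178  22   9] [ 0.59369534 -0.27292236] [ 0.59764425 -0.27417877]
95 [231, 244, 253, 276, 284, 291, 298, 307]
110 [232, 244, 253, 276, 284, 297, 307]
125 [232, 245, 254, 276, 283, 297, 306]
140 [233, 240, 246, 249, 255, 259, 270, 277, 280, 284, 296, 305]
end [ 0.4201685  -0.21911902]
green 219 308 232 297
green rear in tool [ 0.02795291 -0.00112763 -0.00773544] tool x dir [-0.95699232  0.290104    0.00231626]
```

Plate width comes out at 76.3 mm (76 given) and the lamp yaw at -17.0°, with the tool aligned to 0.15°. The plate end is at (0.4202, -0.2191), so the origin is about (0.5206, -0.2498), and the button position suggests a block offset near 0. Next I go to just above the landing.

Call:
{"op": "drive_tool", "data": {
  "series": [0,0,0,0.9,0,0.3,-1,0,0,0,1.8,0,0.8,-1,0,0,0,2.7,0,1.5,-1,0,0,0,3.4,0.02,2.2,-1,0,0,0,3.74,0.02,2.8,-1,0,0,0,3.74,0.02,3.1,-1,0,0,0,3.74,0.02,3.1,-1,0,0,0,3.74,0.02,3.1,-1]
}}

```text
time: 8.9
ee_pos: [0.4521, -0.2264, 0.0922]
eef_rot: [0.146, 0.989, 0.0, -0.0]
ft_force: [0.8, 0.2, -1.1]
width: 0.0402
grip_force: 35.0
```

Run:
```python
from h import *
st=telemetry.read_state(); print(st["time"],st["ee_pos"],R.from_quat(st["eef_rot"]).as_matrix()[:,0],st["ft_force"],toolshift(st,[.4513,-.2286,.0495]))
```

```text
8.9 [ 0.45206621 -0.22636651  0.0922398 ] [-9.57606378e-01  2.88079563e-01  4.37171730e-04] [ 0.80780954  0.23865351 -1.12194887] [ 0.00179041 -0.05947974  1.06846863]
```

Call:
{"op": "drive_tool", "data": {
  "series": [0,0,0.05,0,-0.05,0.3,-1,0,0,0.05,0,-0.05,0.6,-1,0,0,0.05,0,-0.05,0.85,-1,0,0,0.05,0,-0.05,1,-1,0,0,0.05,0,-0.05,1.06,-1,0,0,0.05,0,-0.05,1.06,-1,0,0,0.05,0,-0.05,1.06,-1]
}}

```text
time: 9.48
ee_pos: [0.4517, -0.2295, 0.0502]
eef_rot: [0.149, 0.989, -0.0, 0.0]
ft_force: [0.3, 0.3, -2.7]
width: 0.0395
grip_force: 35.0
```

Run:
```python
from h import *
st=telemetry.read_state(); print(st["time"],st["ee_pos"],R.from_quat(st["eef_rot"]).as_matrix()[:,0],st["ft_force"],toolshift(st,[.4513,-.2286,.0487]))
im=camera("wrist"); cv2.imwrite("pics/in.png",im[:,:,::-1])
```

```text
9.4833 [ 0.45171724 -0.22951356  0.05017048] [-9.55857418e-01  2.93830401e-01 -5.39892796e-04] [ 0.27561823  0.34441224 -2.71309661] [0.01670112 0.01876563 0.03675314]
```

View pics/in.png

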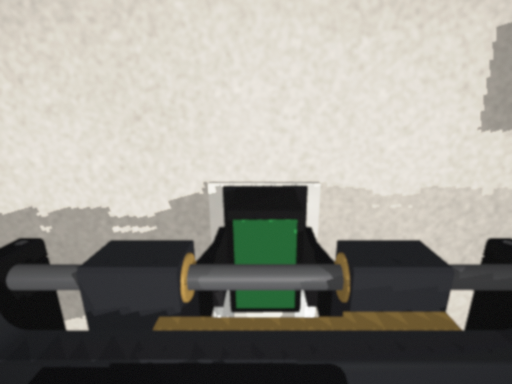

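The battery (cols 222–308) sits over the plate (cols 205–320), about 2 px off centre. I'll check that number with the calibration.

Run:
```python
from h import *
st=telemetry.read_state(); c=get_calibration("wrist"); im=camera("wrist")
g=cv2.GaussianBlur(im.astype(float).mean(2),(0,0),1); T=R.from_quat(st["eef_rot"])
gx=np.abs(cv2.Sobel(g,cv2.CV_64F,1,0)[188:212]).mean(0)
def pk(lo,hi): return lo+gx[lo:hi].argmax()
a,b,f1,f2=pk(198,215),pk(312,326),pk(216,232),pk(300,314); print(a,b,f1,f2)
p=onplane(c,[[a,200],[b,200]],.006); q=onplane(c,[[f1,200],[f2,200]],.0125); q2=onplane(c,[[f1,200],[f2,200]],.057)
tl=lambda p:T.inv().apply(p-st["ee_pos"])[:,1]
print("plate",tl(p),tl(p).mean(),"flange",tl(q),tl(q).mean(),"body",tl(q2),tl(q2).mean())
```

```text
208 319 223 306
plate [-0.03834926  0.03760483] -0.00037221420239965525 flange [-0.02706752  0.02771539] 0.00032393343631170225 body [-0.02010648  0.02090549] 0.00039950830247980837
```

Call:
{"op": "drive_tool", "data": {
  "series": [0,0,0,-0.1,-0.01,0.03,-1,0,0,0,-0.25,-0.01,0.03,-1,0,0,0,-0.4,-0.01,0.03,-1,0,0,0,-0.55,-0.01,0.03,-1,0,0,0,-0.7,-0.01,0.03,-1,0,0,0,-0.7,-0.01,0.03,-1]
}}

```text
time: 10.08
ee_pos: [0.4794, -0.2383, 0.0486]
eef_rot: [0.148, 0.989, -0.0, 0.0]
ft_force: [-0.0, 0.8, -1.6]
width: 0.0396
grip_force: 35.0
```

Call:
{"op": "drive_tool", "data": {
  "series": [0,0,0,-0.1,0,0,-1,0,0,0,-0.22,0,0,-1,0,0,0,-0.34,0,0,-1,0,0,0,-0.45,0,0,-1,0,0,0,-0.45,0,0,-1]
}}

```text
time: 10.5
ee_pos: [0.4961, -0.2436, 0.0486]
eef_rot: [0.149, 0.989, -0.0, 0.0]
ft_force: [0.8, -1.1, -2.6]
width: 0.0401
grip_force: 35.0
```

Call:
{"op": "drive_tool", "data": {
  "series": [0,0,0,-0.1,0,0,-1,0,0,0,-0.2,0,0,-1,0,0,0,-0.3,0,0,-1,0,0,0,-0.3,0,0,-1]
}}

```text
time: 10.83
ee_pos: [0.5074, -0.2471, 0.0486]
eef_rot: [0.149, 0.989, -0.0, 0.0]
ft_force: [0.8, -0.3, -1.3]
width: 0.0399
grip_force: 35.0
```

Call:
{"op": "drive_tool", "data": {
  "series": [0,0,0,-0.05,0,0,-1,0,0,0,-0.1,0,0,-1,0,0,0,-0.1,0,0,-1]
}}

```text
time: 11.08
ee_pos: [0.5099, -0.2479, 0.0483]
eef_rot: [0.149, 0.989, 0.0, -0.001]
ft_force: [-3.3, 1.0, 0.2]
width: 0.0398
grip_force: 35.0
```

Call:
{"op": "drive_tool", "data": {
  "series": [0,0,0,-0.05,0,0,-1,0,0,0,-0.05,0,0,-1,0,0,0,-0.05,0,0,-1]
}}

```text
time: 11.33
ee_pos: [0.5104, -0.2481, 0.0484]
eef_rot: [0.149, 0.989, 0.001, -0.002]
ft_force: [-11.0, 4.9, 9.1]
width: 0.0397
grip_force: 35.0
```

Call:
{"op": "drive_tool", "data": {
  "series": [0,0,0,0,0,0,-1,0,0,0,0,0,0,-1,0,0,0,0,0,0,-1]
}}

```text
time: 11.58
ee_pos: [0.5104, -0.2481, 0.0484]
eef_rot: [0.149, 0.989, 0.001, -0.002]
ft_force: [-11.6, 3.6, 9.4]
width: 0.0399
grip_force: 35.0
```

Run:
```python
from h import *
st=telemetry.read_state(); print(st["ee_pos"],R.from_quat(st["eef_rot"]).as_euler('xyz',True),st["ft_force"],st["torque"],st["joint_vel"].round(3))
im=camera("wrist"); c=get_calibration("wrist"); ys,xs=np.where(masks(im)["green"]); print("green",ys.min(),ys.max(),xs.min(),xs.max())
p=onplane(c,[(xs.min()+xs.max())/2,ys.min()],st["ee_pos"][2]+.0078)[0]; print(R.from_quat(st["eef_rot"]).inv().apply(p-st["ee_pos"]))
a=cv2.resize(im,(400,300)); s=camera("side"); b=cv2.resize(s[215:290,210:310],(400,300),interpolation=2); cv2.imwrite("pics/stuck.png",np.hstack([a,b])[:,:,::-1])
```

```text
[ 0.51036408 -0.24807488  0.04835654] [179.95078384  -0.24989387 162.87736034] [-11.59497537   3.59674728   9.36778326] [ 0.86484977  2.50679519 -0.00711529] [-0.     0.001 -0.001 -0.    -0.    -0.001 -0.001]
green 219 308 232 297
[ 0.02793298  0.00037152 -0.00767793]
```

View pics/stuck.png

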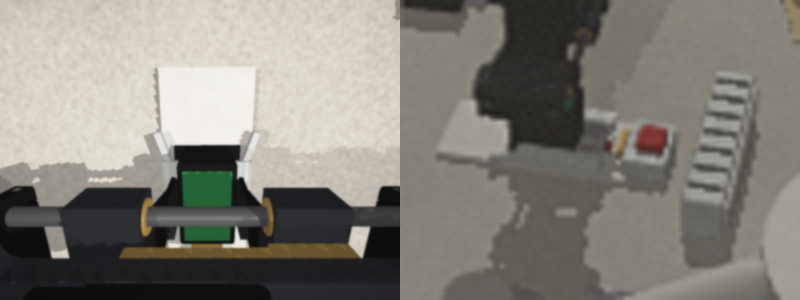

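The battery is straight in the rails (wrist view) and just short of the catch (side view). It has met the pins and ramp where a block offset near 0 predicts. I'll carry on in small steps and watch the push.

Call:
{"op": "drive_tool", "data": {
  "series": [0,0,0,-0.025,0,0,-1,0,0,0,-0.025,0,0,-1]
}}

```text
time: 11.85
ee_pos: [0.5105, -0.2482, 0.0484]
eef_rot: [0.149, 0.989, 0.001, -0.003]
ft_force: [-15.6, 5.9, 14.8]
width: 0.0396
grip_force: 35.0
```

Call:
{"op": "drive_tool", "data": {
  "series": [0,0,0,-0.025,0,0,-1,0,0,0,-0.025,0,0,-1]
}}

```text
time: 12.02
ee_pos: [0.5109, -0.2483, 0.0484]
eef_rot: [0.149, 0.989, 0.001, -0.004]
ft_force: [-18.7, 8.0, 18.3]
width: 0.0393
grip_force: 35.0
```

The upward force grows together with the push and the tool has pitched 0.5° front-down, so the battery's nose is being pressed onto the plate and is binding. I'll back off, raise slightly and tilt the nose up to relieve it.

Call:
{"op": "drive_tool", "data": {
  "series": [0,0,0,0.1,0,0,-1,0,-0.12,0,0.1,0,-0.015,-1,0,-0.12,0,0.1,0,-0.015,-1,0,-0.12,0,0.1,0,-0.015,-1]
}}

```text
time: 12.35
ee_pos: [0.5099, -0.2479, 0.0489]
eef_rot: [0.149, 0.989, -0.001, 0.005]
ft_force: [-5.1, 1.5, 1.2]
width: 0.0399
grip_force: 35.0
```

Call:
{"op": "drive_tool", "data": {
  "series": [0,0,0,-0.025,0,0,-1,0,0,0,-0.05,0,0,-1,0,0,0,-0.05,0,0,-1]
}}

```text
time: 12.6
ee_pos: [0.5113, -0.2483, 0.0486]
eef_rot: [0.149, 0.989, -0.0, 0.004]
ft_force: [-6.6, 3.0, 1.5]
width: 0.0396
grip_force: 35.0
```

Call:
{"op": "drive_tool", "data": {
  "series": [0,0,0,-0.025,0,0,-1,0,0,0,-0.05,0,0,-1,0,0,0,-0.05,0,0,-1]
}}

```text
time: 12.85
ee_pos: [0.5129, -0.2488, 0.0484]
eef_rot: [0.149, 0.989, -0.0, 0.003]
ft_force: [-8.2, 2.6, 1.1]
width: 0.0399
grip_force: 35.0
```

Call:
{"op": "drive_tool", "data": {
  "series": [0,0,0,-0.025,0,0,-1,0,0,0,-0.05,0,0,-1,0,0,0,-0.05,0,0,-1]
}}

```text
time: 13.1
ee_pos: [0.515, -0.2494, 0.0484]
eef_rot: [0.149, 0.989, -0.0, 0.004]
ft_force: [-6.3, 1.8, -2.7]
width: 0.0398
grip_force: 35.0
```

Moving freely with about 7–8 N. I'll continue.

Call:
{"op": "drive_tool", "data": {
  "series": [0,0,0,-0.025,0,0,-1,0,0,0,-0.05,0,0,-1,0,0,0,-0.05,0,0,-1]
}}

```text
time: 13.35
ee_pos: [0.5171, -0.25, 0.0484]
eef_rot: [0.149, 0.989, -0.0, 0.004]
ft_force: [-6.1, 1.3, -1.6]
width: 0.0399
grip_force: 35.0
```

Call:
{"op": "drive_tool", "data": {
  "series": [0,0,0,-0.025,0,0,-1,0,0,0,-0.025,0,0,-1]
}}

```text
time: 13.52
ee_pos: [0.518, -0.2503, 0.0484]
eef_rot: [0.149, 0.989, -0.0, 0.004]
ft_force: [-5.6, 1.4, -2.4]
width: 0.0396
grip_force: 35.0
```

Call:
{"op": "drive_tool", "data": {
  "series": [0,0,0,-0.025,0,0,-1,0,0,0,-0.025,0,0,-1]
}}

```text
time: 13.68
ee_pos: [0.5189, -0.2506, 0.0484]
eef_rot: [0.149, 0.989, -0.0, 0.004]
ft_force: [-5.9, 1.4, -1.5]
width: 0.0397
grip_force: 35.0
```

Call:
{"op": "drive_tool", "data": {
  "series": [0,0,0,-0.02,0,0,-1,0,0,0,-0.02,0,0,-1]
}}

```text
time: 13.85
ee_pos: [0.5197, -0.2509, 0.0484]
eef_rot: [0.149, 0.989, -0.0, 0.004]
ft_force: [-5.2, 0.5, -1.9]
width: 0.0398
grip_force: 35.0
```

Call:
{"op": "drive_tool", "data": {
  "series": [0,0,0,-0.02,0,0,-1,0,0,0,-0.02,0,0,-1]
}}

```text
time: 14.02
ee_pos: [0.5204, -0.2511, 0.0484]
eef_rot: [0.149, 0.989, -0.0, 0.004]
ft_force: [-5.9, 2.0, -1.3]
width: 0.0397
grip_force: 35.0
```

```bash
cat > k.py <<'E'
from h import *
st=telemetry.read_state()
c=get_calibration("wrist"); im=camera("wrist"); ys,xs=np.where(masks(im)["green"]); print("green",ys.min(),ys.max(),xs.min(),xs.max())
p=onplane(c,[(xs.min()+xs.max())/2,ys.min()],st["ee_pos"][2]+.0078)[0]; print(R.from_quat(st["eef_rot"]).inv().apply(p-st["ee_pos"]))
u=np.array([.9563,-.2924]); print("lampx TCP",(st["ee_pos"][:2]-[.5206,-.2498])@u,"push",-st["ft_force"][:2]@u)
for n in ("top","side"):
    cc=get_calibration(n); i2=camera(n)
    for b in blobs(masks(i2)["red"],4): 
        p=onplane(cc,b[0],.031)[0]
        if p[1]<-.1: print(n,b[0],b[1],p)
cv2.imwrite("pics/k%d.png"%int(st["time"]*100),np.hstack([cv2.resize(im[90:340,90:430],(400,294)),cv2.resize(i2[225:280,235:310],(400,294),interpolation=2)])[:,:,::-1])
E
python3 k.py; ls pics/k*
```

```text
green 219 308 232 297
[ 0.02808206  0.00039752 -0.00800886]
lampx TCP 0.000183111766703209 push 6.234590033114009
top [338.18 200.11] 38 [ 0.60142929 -0.27293047  0.031     ]
side [272.56 249.6 ] 25 [ 0.60011022 -0.28573277  0.031     ]
pics/k1401.png
```

No slip in the grip. In the side view the lamp's red button has dropped about 1 px (4–5 mm), so the crossbar is riding on the tooth. I'll keep going in fine steps and watch both the push and the button.

Call:
{"op": "drive_tool", "data": {
  "series": [0,0,0,-0.02,0,0,-1,0,0,0,-0.02,0,0,-1]
}}

```text
time: 14.33
ee_pos: [0.5212, -0.2513, 0.0484]
eef_rot: [0.149, 0.989, -0.0, 0.004]
ft_force: [-4.2, -0.0, -2.9]
width: 0.0396
grip_force: 35.0
```

Call:
{"op": "drive_tool", "data": {
  "series": [0,0,0,-0.02,0,0,-1,0,0,0,-0.02,0,0,-1]
}}

```text
time: 14.5
ee_pos: [0.5222, -0.2516, 0.0484]
eef_rot: [0.149, 0.989, -0.001, 0.004]
ft_force: [-4.2, 1.1, -3.4]
width: 0.0397
grip_force: 35.0
```

```bash
python3 k.py
```

```text
green 219 308 232 297
[ 0.02808298  0.00037493 -0.00802301]
lampx TCP 0.002026897644182579 push 4.330913045595911
top [338.54 200.  ] 39 [ 0.60181428 -0.27415692  0.031     ]
side [272.54 249.04] 28 [ 0.60034039 -0.28271693  0.031     ]
```

The push dropped from 6.2 to 4.3 N and the top-view button is back at its starting pixel, so it has probably clicked. A gentle 2 mm pull back should confirm it.

Call:
{"op": "drive_tool", "data": {
  "series": [0,0,0,0.025,0,0,-1,0,0,0,0.05,0,0,-1,0,0,0,0.05,0,0,-1]
}}

```text
time: 14.9
ee_pos: [0.5213, -0.2513, 0.0489]
eef_rot: [0.149, 0.989, -0.001, 0.005]
ft_force: [-0.9, -0.6, -6.0]
width: 0.0398
grip_force: 35.0
```

```bash
python3 k.py
```

```text
green 219 308 232 297
[ 0.02814002  0.00036895 -0.00810566]
lampx TCP 0.0011090069562785594 push 0.7292196631505615
top [338.4  200.05] 42 [ 0.60163999 -0.27367979  0.031     ]
side [272.67 248.93] 27 [ 0.60085865 -0.28216116  0.031     ]
```

Call:
{"op": "drive_tool", "data": {
  "series": [0,0,0,0.04,0,0,-1,0,0,0,0.04,0,0,-1,0,0,0,0.04,0,0,-1]
}}

```text
time: 15.3
ee_pos: [0.5209, -0.2511, 0.0499]
eef_rot: [0.149, 0.989, -0.001, 0.007]
ft_force: [3.5, -1.5, -6.1]
width: 0.0397
grip_force: 35.0
```

```bash
python3 k.py
```

```text
green 219 308 232 297
[ 0.02815045  0.00040574 -0.00817665]
lampx TCP 0.0006562945922787863 push -3.779593901408329
top [338.5 200. ] 40 [ 0.60181309 -0.27402093  0.031     ]
side [272.63 248.96] 27 [ 0.60070122 -0.28231149  0.031     ]
```

It's held against a 3.8 N pull on top of the pins, so it is latched. I'll take the pull off, open and lift clear.

Call:
{"op": "drive_tool", "data": {
  "series": [0,0,0,-0.05,0,0.01,-1,0,0,0,-0.05,0,0.01,-1,0,0,0,-0.05,0,0.01,1,0,0,0,-0.05,0,0.01,1,0,0,0,-0.05,0,0.01,1,0,0,0,-0.05,0,0.01,1,0,0,0,-0.05,0,0.01,1,0,0,0,-0.05,0,0.01,1]
}}

```text
time: 16.12
ee_pos: [0.5216, -0.2514, 0.0489]
eef_rot: [0.149, 0.989, -0.001, 0.005]
ft_force: [-0.1, 0.1, 0.2]
width: 0.0718
grip_force: 0.0
```

Call:
{"op": "drive_tool", "data": {
  "series": [0,0,0,0,0,-0.4,1,0,0,0,0,0,-1.2,1,0,0,0,0,0,-2.1,1,0,0,0,0,0,-3,1,0,0,0,0,0,-3.9,1,0,0,0,0,0,-3.9,1,0,0,0,0,0,-3.9,1,0,0,0,0,0,-3.9,1]
}}

```text
time: 16.78
ee_pos: [0.5198, -0.2507, 0.2043]
eef_rot: [0.149, 0.989, -0.001, 0.005]
ft_force: [0.0, 0.6, -0.6]
width: 0.087
grip_force: 0.0
```

Run:
```python
from h import *
st=telemetry.read_state(); print(st["time"],st["ee_pos"],st["ft_force"],st["width"])
im=camera("wrist"); c=get_calibration("wrist")
for k,z in (("green",.056),("red",.031)):
    for b in blobs(masks(im)[k],30): 
        p=onplane(c,b[0],z)[0]; print(k,b[0],b[1],p,(p[:2]-[.5206,-.2498])@[.9563,-.2924])
cv2.imwrite("pics/fin.png",np.hstack([cv2.resize(im,(400,300)),cv2.resize(camera("side")[205:295,200:320],(400,300),interpolation=2)])[:,:,::-1])
```

```text
16.7833 [ 0.51981068 -0.250739    0.20434784] [ 0.00240662  0.5990148  -0.61519531] 0.08704680690959686
green [264.72 187.26] 1610 [ 0.51793812 -0.24970682  0.056     ] -0.0025727985348271893
red [264.32 246.7 ] 394 [ 0.59663926 -0.27448981  0.031     ] 0.07993564063196856
```

View pics/fin.png

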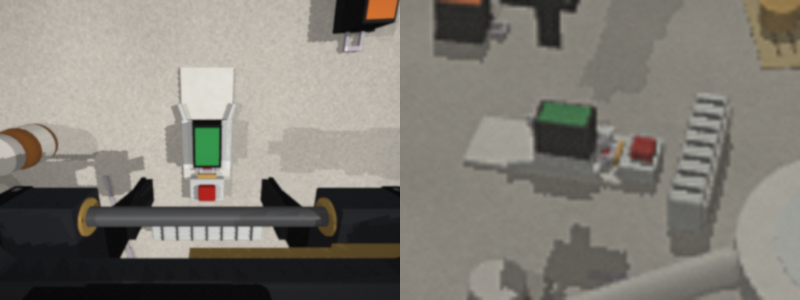

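The battery sits in the lamp with its loop at the catch, the pins have not pushed it back, the button is up, and nothing else has moved. I'm handing in.

```bash
python3 -c "
from bench import r; print(r.close_job())"
```

```text
the job is handed in; nothing more can be done
None
```

The charged battery is latched on the lamp: it held against a gentle pull and stayed put once let go. The push peaked at about 20 N when the battery briefly bound on the way in, and I handed the job in at about 17 s.

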